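# Lock the tape roll stand with its R-clip

## Task

Slide the retaining collar along the axle of the roll stand until it rests against the black spacer by the roll, so that the cross-hole lies bare. Then take the R-clip out of its parking block, feel for the cross-hole with its straight leg, and press the clip gently straight down until its foot sits on the axle and the bent leg has snapped round the axle; never press it on the stand with more than 25 N. Let go, and leave the things standing about where they are.

Things in the scene. Friction and masses are not known exactly. Their poses are not given: they have to be found in the camera images.
- stand: Roll stand, fixed: grey base 100 x 200 x 12 mm, upright plate (top 147 mm high), level steel axle 28 mm in diameter along the stand's y at height 100 mm, free end to -y, with spacer (black, 40 mm diameter, y +5 to 25 mm), white tape roll (104 mm diameter, y 25 to 73) and upright (y 78 to 90). Origin on the worktop under the axle, z up.
- hole_nominal (a point): Nominal centre of the vertical cross-hole, on the axle's centre line, 14 mm under its top; axes of the stand. Hole 8.5 mm square, mouth widened to 14 mm across the axle (x) only. The axle is stuck at an unmeasured place: the true hole lies up to 12 mm off along the axle (y), either way, and must be felt or seen. The axle ends 30 mm beyond the true hole.
- collar (a joint): Position of the retaining collar on the axle in m: 0 = against the spacer (fully home), grows toward the free end (at most 0.070). It starts about over the cross-hole. About 2.5 N of friction: it stays where it is left.
- collar_knob (a point): Retaining collar: dark steel ring 40 mm in diameter and 28 mm long on the axle, with a black upright knob 14 mm in diameter on top. This point is on the knob's axis, 12 mm below its top and 18 mm above the ring's top (38 mm above the axle's centre line); axes of the stand. With the collar home the knob's axis is at stand y = -9 mm.
- clip_grip (a point): Centre of the R-clip's black grip, 14 (x) x 40 (y) x 32 mm (z, up). Straight leg, 6 mm in diameter, runs down the z axis to its round tip 120 mm below this point. The foot, a 16 mm black sleeve round the leg, ends 60.5 mm below this point; clip home: foot on the axle's top, this point 74.5 mm over the axle's centre line.
- clip_tip (a point): Lowest point of the R-clip's straight leg, same axes as clip_grip.
- clip: R-clip, about 90 g, origin at the straight leg's tip, axes of clip_grip. Bent leg: 5 mm wire on the -y side in the y-z plane, lowest end 20 mm above the tip, so the clip's x must lie along the axle (either way round). Starts upright in the parking block's slot, foot on the block's top, 60 mm of leg in the slot: draw it straight up.
- clip_leg (a joint): Spring of the clip's bent leg: 0 = at rest (closed), grows to about 0.06 rad while the leg is spread over the axle. It meets the axle when the straight leg is already well in the hole, and takes some 5 to 12 N to push over; past the middle of the axle it draws the clip in.
- holder: Parking block of the clip, aluminium, fixed, 46 x 54 x 65 mm (x, y, z) with a slot 8.5 mm wide (x) and 27 mm long (y) from its top to its bottom. Origin: centre of its underside.
- grease_tin: Bystander: brown tin with cream lid, 74 mm in diameter, 60 mm high, origin under its centre; leave alone.
- screwdriver: Bystander: screwdriver with red handle, 200 mm long, lying; leave alone.
- tin: Bystander: small white sample tin, 62 mm in diameter, 70 mm high, origin under its centre; leave alone.
- tally: Bystander: grey tally counter, 27 x 53 x 53 mm, origin under its centre; leave alone.

How it is judged:
On the way, in this order (a step that is already met when the one before it is completed fails the run):
1. the collar is home against the spacer (value of joint collar below 0.003 m), for 0.2 s.
2. the clip is pressed home through the cross-hole and its bent leg has closed round the axle (z of clip_tip in the frame of hole_nominal below -0.0425 m and z of clip_grip in the frame of hole_nominal above 0.06 m and value of joint clip_leg below 0.03 rad), for 0.2 s.
At the end, for the whole second after the job is handed in: Collar within 3 mm of the spacer; straight leg down through the cross-hole, foot within 3 mm of the axle's top, upright within 0.15 rad, clip plane square to the axle within 0.3 rad, bent leg closed round the axle (spring under 0.03 rad), clip at rest (all of step 2 and value of joint collar below 0.003 m and x of clip_tip in the frame of hole_nominal between -0.008 and 0.008 m and y of clip_tip in the frame of hole_nominal between -0.017 and 0.017 m and angle between clip_grip's own z axis and vertical below 0.15 rad and angle between the x axis of clip_grip and the y axis of stand, either way round below 0.3 rad and linear speed of clip below 0.02 m/s); the robot touches nothing.
It fails at once if the clip is pressed on the stand, axle or collar with more than 25 N (contact force between clip and stand above 25 N).
It fails at once if a bystander is moved by more than 20 mm (distance of any of grease_tin, screwdriver, tin, tally from where it was at the start of the episode above 0.02 m).
It also fails if it takes over 64 s, if anything falls off the work surface, if the arm or the gripper's body presses on something with over 40 N, if the wrist force passes 120 N, or if a joint passes its speed limit or range.

## Robot

A 6-joint arm with a two-finger parallel gripper is mounted at the origin on a cart in front of the work surface, level with it; the furniture and walls round the work are solid. World frame = base frame: x ahead of the robot, y to its left, z up, the work surface at z = 0. Lengths are in m, angles in rad, forces in N, time in s.
With the tool pointing down it reaches from about 0.275 to 0.825 m from the base axis. Payload 5.2 kg.
Tool frame: the origin (TCP) lies midway between the tips of the shut fingers; the grasp point (between the pads) lies 19 mm behind it; z points along the fingers, y is the direction in which the jaws open and shut (so a half turn about z gives the same grasp; the last joint's range is limited). The gripper opens to 93 mm and grips with 3 to 60 N. Pads are 15 mm wide; open, the fingers measure 128 mm over their backs; the gripper's body (75 mm by 188 mm) begins 65 mm behind the grasp point.
Start: joints at [-0.203, 0.259, 1.535, -0, 1.348, -0.203], TCP at [0.55, 0, 0.219] pointing down, gripper open.
Joint ranges: [-3.14, 3.14], [-0.91, 2.08], [0.19, 2.58], [-1.22, 4.36], [0.22, 2.71], [-3.12, 3.12]. Speed limits (rad/s): [2.57, 2.57, 3.14, 3.14, 3.14, 3.14].

## Interface

Orientations are given as [roll, pitch, yaw] about the fixed x, y, z axes, in that order (R = Rz(yaw) Ry(pitch) Rx(roll)).
In Python, from rig import observe, imaging, r gives the robot as it stands. The module is installed in compiled form; this text tells all that it offers.
- The arm moves only by the tool jog_arm, never from a script. Its argument "commands" is a list of rows, each an object of numbers: "dx", "dy", "dz": the shift along the tool's x, y, z in cm; "yaw": the turn about the tool's z in rad; "gripper": the finger opening in cm, from 0 to 9.3. In form: [{"dx": .., "dy": .., "dz": .., "yaw": .., "gripper": ..}, ...]. A call has 1 to 10 rows; each row shifts and turns the commanded pose from where the row before left it, along the tool's axes as they then stand; what a row does not reach is not made up. A row lasts 1/8 s, in which the tool goes at most 62.5 mm and 10.7 degrees, less where a joint would pass 70% of its speed; a pose out of reach is approached as far as the arm can. A call with a gripper value outside its range is refused whole. The fingers move at their own pace and stop on an object; the grip force is fixed at half the most. Time passes only in rows, so rows that do not move let the fingers close. It gives the time, the measured TCP pose, the force and the opening at its end, in the units of the state.
- observe(): the state, without advancing time (a new reading comes with each control period).
- imaging.grab_frame(name): name is "scene" or "side" or "wrist"; returns (picture, depth): 480x640x3 uint8, blue, green, red; 480x640 float32, m along the optical axis (not along the pixel's ray), 0 where there is no reading.
- imaging.get_calibration(name): a dict with "vertical_fov" (degrees; the focal length in pixels is half the picture's height over the tangent of half this angle, whatever the lens; pixels are square), "cx", "cy" (the principal point, pixels), "cam_to_world" (4x4, takes a point from camera to world coordinates); the wrist camera has in their place "tool_from_camera" (4x4, takes a point from camera to tool coordinates, whose origin is the TCP and whose axes are the flange's). Camera axes: x right, y up, looking along -z (the intrinsics and any distortion apply to the point x, -y, -z); pixel columns grow to the right and rows downward; lengths in m; the calibration is good to about 2 mm. A picture is of the moment at which its call begins: read the wrist's pose just before it. get_calibration takes no time and is no camera call.
- r.job_done(): hands the job in, once; it reports no verdict.
The state is a dict: "time_s": time; "joint_pos": joint angles; "qvel": joint speeds; "joint_torque": joint torques, N m; "ee_pos": TCP position; "orientation": TCP orientation; "ft_force": force on the tool from outside, world axes, zero at the start; "torque": the same for the moment, N m; "finger_gap": finger opening in m.
Only numpy, scipy, OpenCV 4.12 (cv2) and the standard library are available. Lean on these libraries where they do the work, as an engineer would, in place of code of your own. Each camera call takes 0.05 s, during which the arm holds its last target. There are 200 camera calls.

## Working session

There is one attempt and no reset: what is moved stays moved. The work goes in short steps, Python scripts to look and compute and a tool call to move; the robot and the scene stay as the last step left them, time stands still between calls to the robot, and variables do not carry over. Pictures are saved under pics/ and viewed, about 8 in all and at most 12, crops included, and the job is handed in when it is done.

Besides the shell and the picture viewer there is one more tool, called after "Call:" as name(argument=value, ...) on one line, values as JSON. jog_arm: Moves the arm, as the interface text tells. Its arguments: {"type":"object","properties":{"commands":{"type":"array"}},"required":["commands"]}

```bash
mkdir -p pics; cat > h.py <<'E'
import numpy as np, cv2
from rig import observe, imaging, r
from scipy.spatial.transform import Rotation as R
def cloud(name):
    s=observe(); p,d=imaging.grab_frame(name); c=imaging.get_calibration(name)
    H,W=d.shape; f=H/2/np.tan(np.radians(c["vertical_fov"])/2)
    v,u=np.mgrid[:H,:W]
    X=np.stack([(u-c["cx"])/f*d,-(v-c["cy"])/f*d,-d,np.ones_like(d)],-1)
    if "cam_to_world" in c: T=np.array(c["cam_to_world"])
    else:
        T=np.eye(4);T[:3,:3]=R.from_euler('xyz',s["orientation"]).as_matrix();T[:3,3]=s["ee_pos"];T=T@np.array(c["tool_from_camera"])
    P=(X@T.T)[...,:3]; P[d==0]=np.nan
    return p,d,P
E
python3 - <<'E'
from h import *
print(observe())
for n in("scene","side"):
    c=imaging.get_calibration(n);print({k:(np.round(v,3).tolist()) if not isinstance(v,str) else v for k,v in c.items()})
    p,d,P=cloud(n);cv2.imwrite(f"pics/{n}0.png",p);np.save(f"{n}0.npy",P)
print(imaging.get_calibration("wrist"))
E
```

```text
{'time_s': 0.0, 'joint_pos': array([-2.02812189e-01,  2.59356039e-01,  1.53608997e+00,  1.07062707e-05,
        1.34799391e+00, -2.02806588e-01]), 'qvel': array([ 0.00131659,  0.00017442,  0.00074247,  0.0001446 ,  0.00043889,
       -0.00016849]), 'joint_torque': array([ 2.41929010e-04, -4.37298238e+01, -2.84004611e+01,  7.19661056e-02,
        4.11791797e-02, -1.14769305e-04]), 'ee_pos': array([5.49449676e-01, 1.33851899e-04, 2.17807932e-01]), 'orientation': array([-3.13978535e+00, -3.82297351e-04,  1.57078800e+00]), 'ft_force': array([0.40272381, 1.0524175 , 0.26805884]), 'torque': array([-0.04937475,  0.0467045 ,  0.03421816]), 'finger_gap': 0.09288392952066876}
{'vertical_fov': 42.841, 'cx': 318.803, 'cy': 245.935, 'cam_to_world': [[0.853, 0.381, -0.357, 0.067], [-0.522, 0.643, -0.56, -0.576], [0.016, 0.664, 0.747, 1.022], [0.0, 0.0, 0.0, 1.0]]}
{'vertical_fov': 57.846, 'cx': 316.857, 'cy': 237.987, 'cam_to_world': [[-0.994, 0.088, -0.072, 0.445], [-0.112, -0.649, 0.752, 0.846], [0.019, 0.756, 0.655, 0.718], [0.0, 0.0, 0.0, 1.0]]}
{'vertical_fov': 64.81815937304873, 'cx': 318.6447516300949, 'cy': 241.7788704718573, 'tool_from_camera': array([[-4.47366062e-04,  9.63301355e-01,  2.68421867e-01,
         7.43845403e-02],
       [ 9.99999872e-01,  4.94673356e-04, -1.08610785e-04,
         3.03737949e-04],
       [-2.37406062e-04,  2.68421784e-01, -9.63301453e-01,
        -1.66284766e-01],
       [ 0.00000000e+00,  0.00000000e+00,  0.00000000e+00,
         1.00000000e+00]])}
```

View pics/scene0.png

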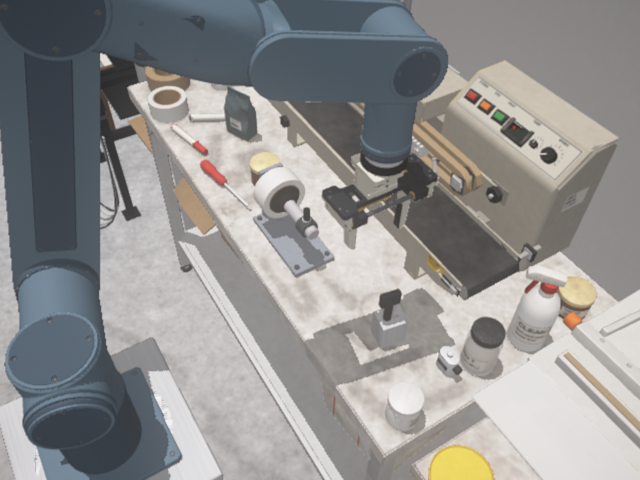

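View pics/side0.png

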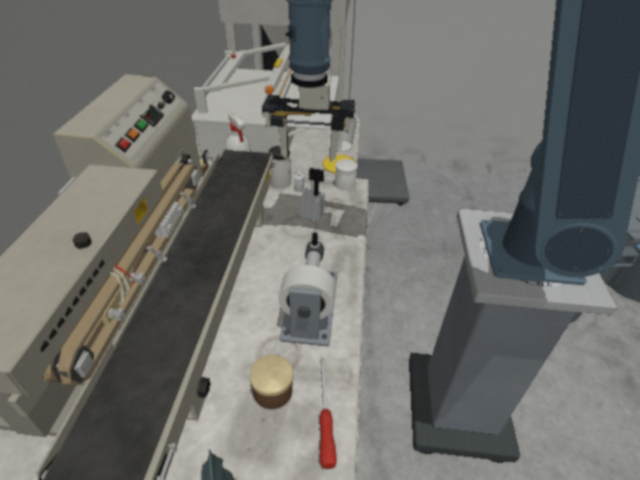

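Scene: the knob is at about (307,213), the roll at (278,193) and the base plate corner at (302,270). The clip grip is at (390,297), above the block at (390,325). Side view: knob (314,240), grip (316,175). Next I measure these from the depth images.

```bash
python3 - <<'E'
from h import *
P=np.load("scene0.npy");img=cv2.imread("pics/scene0.png");S=np.load("side0.npy")
def show(P,pts):
    for (u,v) in pts: print((u,v),np.round(P[v,u],4))
show(P,[(307,210),(307,216),(390,293),(390,300),(390,312),(280,240),(302,265),(278,175),(312,232)])
show(S,[(314,236),(315,243),(316,173),(305,275),(304,300),(313,200)])
# regions: base plate of stand (z 8..16mm)
for nm,Q in(("scene",P),("side",S)):
    x,y,z=Q[...,0],Q[...,1],Q[...,2]
    for lab,zl,zh in(("base",.009,.016),("holdertop",.060,.069),("grip",.10,.165),("z>.115",.112,.16)):
        m=(z>zl)&(z<zh)&(x>.2)&(x<.52)&(y>-.35)&(y<.35)
        n,L,st,ce=cv2.connectedComponentsWithStats(m.astype(np.uint8))
        for i in range(1,n):
            if st[i,4]>25:
                q=Q[L==i]; print(nm,lab,st[i,4],ce[i].round(),"min",q.min(0).round(4),"max",q.max(0).round(4),"mean",q.mean(0).round(4), "rect",np.round(cv2.minAreaRect((q[:,:2]*1000).astype(np.float32))[1:][0],1),round(cv2.minAreaRect((q[:,:2]*1000).astype(np.float32))[2],1))
big=cv2.resize(img[150:350,220:430],None,fx=3,fy=3,interpolation=cv2.INTER_CUBIC);cv2.imwrite("pics/crop0.png",big)
E
```

```text
(307, 210) [0.5127 0.1704 0.1527]
(307, 216) [0.5135 0.1718 0.134 ]
(390, 293) [ 0.5387 -0.0788  0.1427]
(390, 300) [ 0.5359 -0.0848  0.1304]
(390, 312) [ 0.5412 -0.0847  0.0892]
(280, 240) [nan nan nan]
(302, 265) [0.4912 0.155  0.0097]
(278, 175) [0.5128 0.2906 0.1537]
(312, 232) [0.5116 0.1485 0.1088]
(314, 236) [0.5142 0.1836 0.1468]
(315, 243) [0.5118 0.1841 0.1286]
(316, 173) [ 0.5384 -0.0661  0.1367]
(305, 275) [0.5171 0.2993 0.1517]
(304, 300) [0.514  0.3364 0.1262]
(313, 200) [ 0.5438 -0.0579  0.06  ]
scene base 1426 [285. 243.] min [0.463  0.1376 0.009 ] max [0.52   0.3409 0.016 ] mean [0.4904 0.2275 0.0123] rect [ 56.9 203.3] 0.0
scene base 47 [402. 426.] min [ 0.4403 -0.2619  0.0092] max [ 0.4797 -0.2343  0.0159] mean [ 0.4547 -0.2527  0.0125] rect [12.9 47.4] 54.1
scene holdertop 39 [276. 214.] min [0.4783 0.2673 0.0601] max [0.5111 0.2745 0.0685] mean [0.4934 0.2707 0.0643] rect [ 7.  32.3] 81.4
scene holdertop 104 [403. 410.] min [ 0.4385 -0.2633  0.0601] max [ 0.4834 -0.2119  0.0689] mean [ 0.4533 -0.2481  0.0653] rect [26.9 60.4] 40.7
scene grip 1652 [281. 198.] min 
[... 474 characters left out ...]
.0124] rect [20.3 53.6] 28.0
side base 392 [322. 330.] min [0.4646 0.2596 0.0092] max [0.5198 0.3421 0.016 ] mean [0.481  0.312  0.0119] rect [55.2 82.4] 0.1
side holdertop 71 [345. 169.] min [ 0.4406 -0.2337  0.0601] max [ 0.501  -0.1991  0.0689] mean [ 0.4703 -0.2093  0.0653] rect [33.3 60.5] 87.7
side holdertop 56 [310. 322.] min [0.4875 0.3339 0.0602] max [0.5198 0.337  0.0689] mean [0.5034 0.3354 0.0645] rect [32.3  3. ] 0.8
side grip 1630 [316. 281.] min [0.4626 0.1501 0.1   ] max [0.5199 0.3485 0.1547] mean [0.4977 0.2883 0.1305] rect [ 57.3 198.4] 0.0
side z>.115 1329 [316. 279.] min [0.4637 0.1573 0.1121] max [0.5199 0.3376 0.1547] mean [0.4979 0.2893 0.1357] rect [180.3  56.2] 90.0
```

View pics/crop0.png

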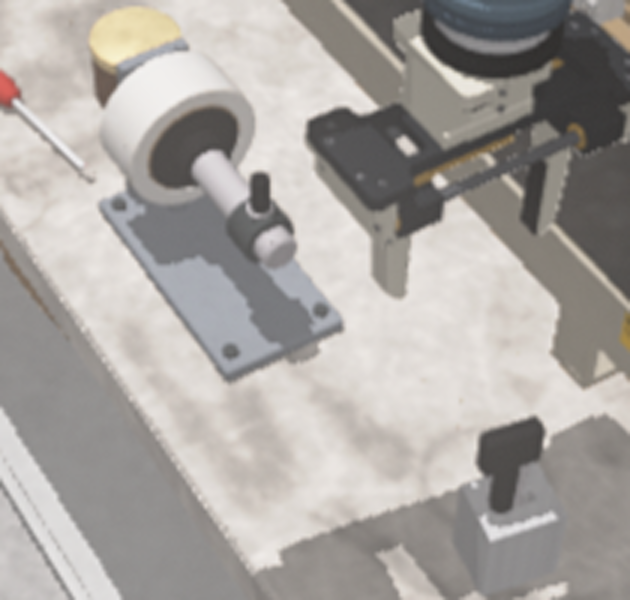

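```bash
python3 - <<'E'
from h import *
for n in("scene","side"):
    Q=np.load(n+"0.npy");x,y,z=Q[...,0],Q[...,1],Q[...,2]
    def sel(lab,xa,xb,ya,yb,za,zb):
        q=Q[(x>xa)&(x<xb)&(y>ya)&(y<yb)&(z>za)&(z<zb)]
        if len(q)<5: return print(n,lab,len(q))
        rc=cv2.minAreaRect((q[:,:2]*1000).astype(np.float32))
        print(n,lab,len(q),"lo",np.percentile(q,3,0).round(4),"hi",np.percentile(q,97,0).round(4),"med",np.median(q,0).round(4),"rect",np.round(rc[0],1),np.round(rc[1],1),round(rc[2],1))
    sel("base",.44,.59,.1,.37,.009,.015)
    sel("knob",.49,.535,.15,.21,.124,.16)
    sel("axle end",.49,.535,.13,.165,.08,.12)
    sel("uprighttop",.44,.59,.31,.36,.14,.15)
    sel("rolltop",.44,.59,.24,.33,.145,.16)
    sel("clipgrip",.5,.58,-.13,-.03,.115,.15)
    sel("cliptop",.5,.58,-.13,-.03,.134,.15)
    sel("stem",.5,.58,-.13,-.03,.075,.1)
    sel("holdertop",.5,.58,-.13,-.03,.06,.07)
    sel("holder",.5,.58,-.13,-.03,.02,.07)
    cv2.imwrite(f"pics/c_{n}.png",0) if 0 else None
E
```

```text
scene base 1889 lo [0.4657 0.1426 0.0093] hi [0.5563 0.3197 0.0147] med [0.5018 0.211  0.0121] rect [513.7 253.8] [101.5 232.2] 0.0
scene knob 90 lo [0.5064 0.1685 0.1245] hi [0.5198 0.1809 0.1523] med [0.5116 0.1728 0.1426] rect [513.3 175.9] [14.9 16.7] 63.5
scene axle end 204 lo [0.4977 0.1466 0.0904] hi [0.5272 0.1647 0.1182] med [0.511  0.1539 0.1077] rect [513.4 154.7] [20.3 38.9] 89.4
scene uprighttop 151 lo [0.4856 0.311  0.1409] hi [0.5427 0.3344 0.1494] med [0.509  0.3251 0.1461] rect [513.5 323.3] [67.5 25.8] 0.7
scene rolltop 452 lo [0.489  0.269  0.1453] hi [0.5381 0.3282 0.154 ] med [0.5112 0.2946 0.1494] rect [512.7 297.6] [63.8 56.7] 89.4
scene clipgrip 308 lo [ 0.5192 -0.0881  0.1173] hi [ 0.5557 -0.0719  0.1444] med [ 0.5364 -0.0827  0.1374] rect [538.9 -79.6] [16.8 41.1] 81.2
scene cliptop 179 lo [ 0.5195 -0.0874  0.1348] hi [ 0.5563 -0.0716  0.1449] med [ 0.5372 -0.0807  0.1411] rect [538.8 -80.3] [16.6 40.8] 83.6
scene stem 87 lo [ 0.5318 -0.0861  0.0763] hi [ 0.5531 -0.0761  0.0991] med [ 0.5366 -0.0828  0.0873] rect [541.6 -82.1] [11.4 23.6] 70.5
scene holderto
[... 927 characters left out ...]
ide clipgrip 185 lo [ 0.5213 -0.0817  0.1161] hi [ 0.5593 -0.0673  0.1427] med [ 0.5392 -0.0719  0.1324] rect [539.9 -75.7] [18.4 40.4] 80.0
side cliptop 80 lo [ 0.5218 -0.0826  0.1348] hi [ 0.5573 -0.0678  0.1434] med [ 0.5394 -0.0739  0.1407] rect [540.2 -75.7] [18.4 38.9] 80.0
side stem 63 lo [ 0.5332 -0.0797  0.0757] hi [ 0.5545 -0.0692  0.0987] med [ 0.5407 -0.0732  0.088 ] rect [544.2 -74. ] [12.4 22.8] 77.4
side holdertop 211 lo [ 0.5224 -0.1014  0.0606] hi [ 0.5752 -0.0537  0.0679] med [ 0.5517 -0.0714  0.0651] rect [549.2 -77.9] [52.1 54.4] 81.0
side holder 511 lo [ 0.5206 -0.0975  0.0219] hi [ 0.5776 -0.0514  0.0672] med [ 0.5491 -0.0607  0.0538] rect [549.  -77.9] [52.1 54.8] 81.0
```

Call:
jog_arm(commands=[{"dx": 3,"dy": -0.6},{"dx": 3,"dy": -0.6},{"dx": 3,"dy": -0.6},{"dx": 3,"dy": -0.6},{"dx": 3,"dy": -0.6},{"dx": 2.8,"dy": -0.6},{"dz": 2},{"dz": 1},{"dz": 0},{"dz": 0}])

```text
validation failed for argument at $.co...
```

Call:
jog_arm(commands=[{"dx": 3,"dy": -0.6,"dz": 0,"yaw": 0,"gripper": 9.3},{"dx": 3,"dy": -0.6,"dz": 0,"yaw": 0,"gripper": 9.3},{"dx": 3,"dy": -0.6,"dz": 0,"yaw": 0,"gripper": 9.3},{"dx": 3,"dy": -0.6,"dz": 0,"yaw": 0,"gripper": 9.3},{"dx": 3,"dy": -0.6,"dz": 0,"yaw": 0,"gripper": 9.3},{"dx": 2.8,"dy": -0.6,"dz": 0,"yaw": 0,"gripper": 9.3},{"dx": 0,"dy": 0,"dz": 2,"yaw": 0,"gripper": 9.3},{"dx": 0,"dy": 0,"dz": 1,"yaw": 0,"gripper": 9.3},{"dx": 0,"dy": 0,"dz": 0,"yaw": 0,"gripper": 9.3},{"dx": 0,"dy": 0,"dz": 0,"yaw": 0,"gripper": 9.3}])

```text
time_s: 1.35
ee_pos: [0.5144, 0.1777, 0.189]
orientation: [3.141, -0.0, 1.57]
ft_force: [0.1, 0.2, 0.5]
finger_gap: 0.0928
```

Call:
jog_arm(commands=[{"dx": 0,"dy": 0,"dz": 2.5,"yaw": 0,"gripper": 9.3},{"dx": 0,"dy": 0,"dz": 2.5,"yaw": 0,"gripper": 6},{"dx": 0,"dy": 0,"dz": 1.1,"yaw": 0,"gripper": 4},{"dx": 0,"dy": 0,"dz": 0,"yaw": 0,"gripper": 3},{"dx": 0,"dy": 0,"dz": 0,"yaw": 0,"gripper": 0},{"dx": 0,"dy": 0,"dz": 0,"yaw": 0,"gripper": 0},{"dx": 0,"dy": 0,"dz": 0,"yaw": 0,"gripper": 0},{"dx": 0,"dy": 0,"dz": 0,"yaw": 0,"gripper": 0},{"dx": 0,"dy": 0,"dz": 0,"yaw": 0,"gripper": 0},{"dx": 0,"dy": 0,"dz": 0,"yaw": 0,"gripper": 0}])

```text
time_s: 2.6
ee_pos: [0.5139, 0.1781, 0.1277]
orientation: [-3.142, -0.0, 1.571]
ft_force: [-0.9, -0.2, 1.4]
finger_gap: 0.0132
```

Call:
jog_arm(commands=[{"dx": 1,"dy": 0,"dz": 0,"yaw": 0,"gripper": 0},{"dx": 1,"dy": 0,"dz": 0,"yaw": 0,"gripper": 0},{"dx": 1,"dy": 0,"dz": 0,"yaw": 0,"gripper": 0},{"dx": 1,"dy": 0,"dz": 0,"yaw": 0,"gripper": 0},{"dx": 0.6,"dy": 0,"dz": 0,"yaw": 0,"gripper": 0},{"dx": 0.4,"dy": 0,"dz": 0,"yaw": 0,"gripper": 0},{"dx": 0.2,"dy": 0,"dz": 0,"yaw": 0,"gripper": 0},{"dx": 0.2,"dy": 0,"dz": 0,"yaw": 0,"gripper": 0},{"dx": 0.1,"dy": 0,"dz": 0,"yaw": 0,"gripper": 0}])

```text
time_s: 3.72
ee_pos: [0.514, 0.233, 0.1277]
orientation: [-3.141, -0.0, 1.571]
ft_force: [-0.9, -2.6, 1.5]
finger_gap: 0.0134
```

Call:
jog_arm(commands=[{"dx": 0.2,"dy": 0,"dz": 0,"yaw": 0,"gripper": 0},{"dx": 0.2,"dy": 0,"dz": 0,"yaw": 0,"gripper": 0},{"dx": 0.2,"dy": 0,"dz": 0,"yaw": 0,"gripper": 0},{"dx": 0.1,"dy": 0,"dz": 0,"yaw": 0,"gripper": 0},{"dx": 0,"dy": 0,"dz": 0,"yaw": 0,"gripper": 0}])

```text
time_s: 4.35
ee_pos: [0.514, 0.2373, 0.1277]
orientation: [-3.141, 0.005, 1.571]
ft_force: [-0.6, -12.5, 4.4]
finger_gap: 0.0132
```

Call:
jog_arm(commands=[{"dx": -0.2,"dy": 0,"dz": 0,"yaw": 0,"gripper": 0},{"dx": 0,"dy": 0,"dz": 0,"yaw": 0,"gripper": 6},{"dx": 0,"dy": 0,"dz": 0,"yaw": 0,"gripper": 9.3},{"dx": 0,"dy": 0,"dz": 0,"yaw": 0,"gripper": 9.3},{"dx": 0,"dy": 0,"dz": -3,"yaw": 0,"gripper": 9.3},{"dx": -1,"dy": 0,"dz": -3,"yaw": 0,"gripper": 9.3},{"dx": -3,"dy": 0,"dz": -1,"yaw": 0,"gripper": 9.3},{"dx": -3,"dy": 0,"dz": 0,"yaw": 0,"gripper": 9.3},{"dx": 0,"dy": 0,"dz": 0,"yaw": 0,"gripper": 9.3},{"dx": 0,"dy": 0,"dz": 0,"yaw": 0,"gripper": 9.3}])

```text
time_s: 5.6
ee_pos: [0.514, 0.1686, 0.1976]
orientation: [-3.142, -0.001, 1.57]
ft_force: [0.1, 0.1, -0.8]
finger_gap: 0.0925
```

```bash
python3 - <<'E'
from h import *
print(observe()["ee_pos"],observe()["orientation"],observe()["ft_force"])
p,d,P=cloud("wrist");cv2.imwrite("pics/w1.png",p);np.save("w1.npy",P)
E
```

```text
[0.51402028 0.1686094  0.19755759] [-3.14150840e+00 -6.73353504e-04  1.57044786e+00] [ 0.06042683  0.1446387  -0.83706785]
```

View pics/w1.png

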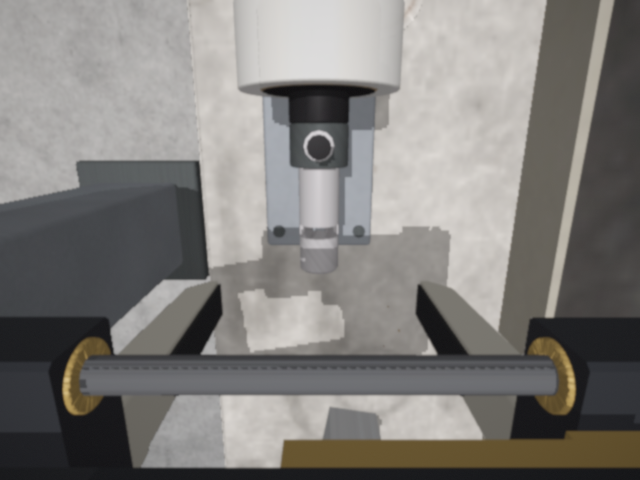

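The collar is against the spacer (knob at (319,147)). The axle runs down to its end at (319,270), with a mark near (319,233) that is probably the hole. I'll enlarge that.

```bash
python3 - <<'E'
from h import *
p=cv2.imread("pics/w1.png");P=np.load("w1.npy")
cv2.imwrite("pics/w1c.png",cv2.resize(p[140:285,270:370],None,fx=4,fy=4,interpolation=cv2.INTER_CUBIC))
for v in range(165,275,3): print(v,np.round(P[v,319],4),p[v,310],p[v,319],p[v,328])
for v in (190,215): 
    m=np.where(P[v,280:360,2]>.1)[0]+280; print(v,P[v,m[0]].round(4),P[v,m[-1]].round(4))
k=P[147,319];print("knob",k)
E
```

```text
165 [0.5146 0.2256 0.1197] [91 91 87] [81 80 76] [81 81 77]
168 [0.5146 0.2236 0.1185] [106 105 106] [113 111 112] [104 103 103]
171 [0.5146 0.2214 0.1148] [189 187 190] [204 202 206] [183 181 184]
174 [0.5146 0.2195 0.1149] [193 191 194] [208 206 210] [187 185 188]
177 [0.5146 0.2175 0.1146] [193 191 195] [208 206 209] [187 185 188]
180 [0.5146 0.2156 0.1146] [193 191 194] [207 205 209] [187 185 188]
183 [0.5146 0.2136 0.1144] [193 191 195] [207 205 208] [187 185 188]
186 [0.5146 0.2116 0.1139] [193 191 194] [207 205 208] [187 185 188]
189 [0.5146 0.2097 0.1146] [193 191 195] [206 204 208] [187 185 188]
192 [0.5146 0.2078 0.1152] [193 191 194] [205 203 207] [187 185 188]
195 [0.5146 0.2056 0.1138] [193 191 195] [205 203 206] [187 185 187]
198 [0.5146 0.2037 0.1143] [193 191 194] [205 203 206] [187 185 188]
201 [0.5146 0.2014 0.1127] [193 191 194] [204 202 206] [186 184 187]
204 [0.5146 0.1998 0.115 ] [193 191 194] [204 202 205] [187 185 188]
207 [0.5146 0.1977 0.1145] [193 191 194] [204 202 205] [187 185 188]
210 [0.5146 0.1956 0.1142] [193 191 194] [203 202 205] [187 185 187]
213 [
[... 883 characters left out ...]
138 141]
252 [0.5146 0.1659 0.1134] [131 129 132] [138 136 138] [131 129 132]
255 [0.5146 0.1639 0.1138] [131 129 131] [136 135 137] [129 127 130]
258 [0.5146 0.1617 0.114 ] [134 132 134] [136 134 137] [129 128 130]
261 [0.5146 0.1591 0.1127] [134 132 135] [137 135 138] [132 130 133]
264 [0.5146 0.1576 0.1147] [134 132 135] [135 134 136] [131 129 132]
267 [0.5146 0.155  0.1135] [135 133 136] [133 131 134] [129 128 130]
270 [0.5146 0.153  0.1142] [132 130 133] [135 134 136] [127 125 128]
273 [0.5146 0.1496 0.1111] [126 128 131] [123 122 125] [122 124 127]
190 [0.5009 0.2077 0.1045] [0.5277 0.2075 0.1034]
215 [0.5006 0.1899 0.103 ] [0.5281 0.1895 0.1012]
knob [0.51458691 0.23745619 0.15065936]
```

View pics/w1c.png

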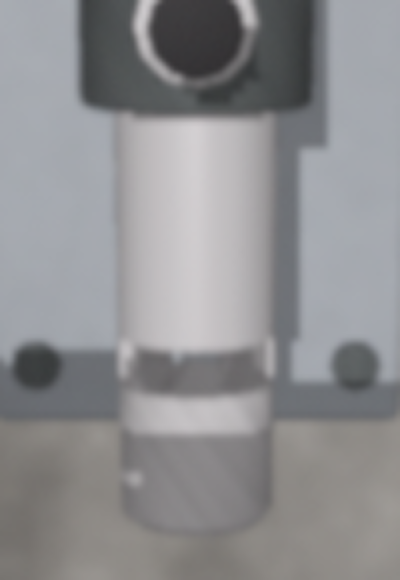

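Call:
jog_arm(commands=[{"dx": -3,"dy": 0.3,"dz": -0.5,"yaw": 0,"gripper": 9.3},{"dx": -3,"dy": 0.3,"dz": -0.5,"yaw": 0,"gripper": 9.3},{"dx": -3,"dy": 0.3,"dz": 0,"yaw": 0,"gripper": 9.3},{"dx": -3,"dy": 0.3,"dz": 0,"yaw": 0,"gripper": 9.3},{"dx": -3,"dy": 0.3,"dz": 0,"yaw": 0,"gripper": 9.3},{"dx": -3,"dy": 0.3,"dz": 0,"yaw": 0,"gripper": 9.3},{"dx": -3,"dy": 0.3,"dz": 0,"yaw": 0,"gripper": 9.3},{"dx": -3,"dy": 0.4,"dz": 0,"yaw": 0,"gripper": 9.3},{"dx": -0.9,"dy": 0,"dz": 0,"yaw": -0.15,"gripper": 9.3},{"dx": 0,"dy": 0,"dz": 0,"yaw": -0.15,"gripper": 9.3}])

```text
time_s: 6.9
ee_pos: [0.5394, -0.0809, 0.2072]
orientation: [-3.141, -0.001, 1.876]
ft_force: [0.0, 1.0, -0.1]
finger_gap: 0.093
```

Call:
jog_arm(commands=[{"dx": 0,"dy": 0,"dz": 0,"yaw": -0.16,"gripper": 9.3},{"dx": 0,"dy": 0,"dz": 0,"yaw": -0.16,"gripper": 9.3},{"dx": 0,"dy": 0,"dz": 0,"yaw": -0.16,"gripper": 9.3},{"dx": 0,"dy": 0,"dz": 0,"yaw": -0.16,"gripper": 9.3},{"dx": 0,"dy": 0,"dz": 0,"yaw": -0.16,"gripper": 9.3},{"dx": 0,"dy": 0,"dz": 0,"yaw": -0.15,"gripper": 9.3},{"dx": 0,"dy": 0,"dz": 0,"yaw": -0.15,"gripper": 9.3},{"dx": 0,"dy": 0,"dz": 0,"yaw": 0,"gripper": 9.3},{"dx": 0,"dy": 0,"dz": 0,"yaw": 0,"gripper": 9.3}])

```text
time_s: 8.02
ee_pos: [0.5392, -0.0804, 0.2075]
orientation: [3.141, -0.0, 2.969]
ft_force: [0.4, -0.4, -0.4]
finger_gap: 0.0931
```

```bash
python3 - <<'E'
from h import *
print(observe()["ee_pos"],observe()["orientation"],observe()["joint_pos"])
p,d,P=cloud("wrist");cv2.imwrite("pics/w2.png",p);np.save("w2.npy",P)
z=P[...,2];m=(z>.12)&(z<.15)&(abs(P[...,0]-.54)<.05)&(abs(P[...,1]+.079)<.04)
n,L,st,ce=cv2.connectedComponentsWithStats(m.astype(np.uint8))
for i in range(1,n):
    if st[i,4]>100:
        q=P[L==i]; print(st[i],q.min(0),q.max(0)); q=q[q[:,2]>.139]; print(len(q),cv2.minAreaRect((q[:,:2]*1000).astype(np.float32)))
m=(z>.062)&(z<.068)&(abs(P[...,0]-.55)<.05)&(abs(P[...,1]+.079)<.04)
print("holder",cv2.minAreaRect((P[m][:,:2]*1000).astype(np.float32)))
E
```

```text
[ 0.5391808  -0.08036653  0.20750331] [ 3.14137269e+00 -2.08888527e-04  2.96877901e+00] [-3.52764360e-01  2.57762447e-01  1.56400638e+00  1.84803766e-04
  1.32006872e+00 -1.75079290e+00]
[ 312  218   23   65 1417] [ 0.51886444 -0.08697137  0.12000947] [ 0.55898426 -0.06756532  0.14397977]
1193 ((538.8317260742188, -77.10464477539062), (13.70217514038086, 39.13141632080078), 79.85224151611328)
holder ((548.16259765625, -78.86239624023438), (46.124515533447266, 54.50669479370117), 80.2201156616211)
```

View pics/w2.png

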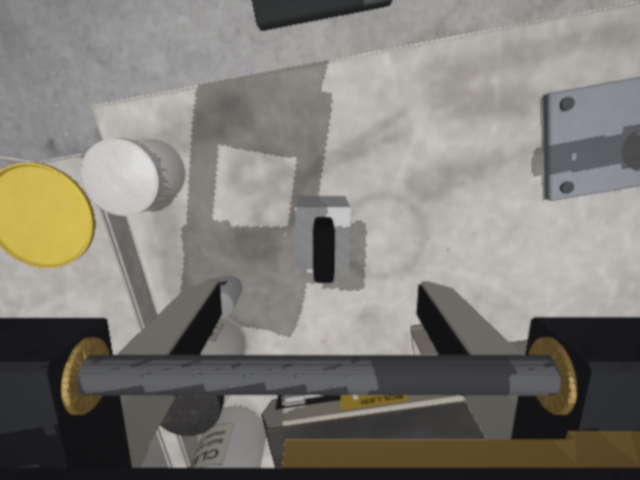

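The grip is at (323,250), its long axis lined up with the tool, between the fingers. I close on it and draw it up.

Call:
jog_arm(commands=[{"dx": 0.1,"dy": 0.3,"dz": 0,"yaw": 0,"gripper": 6},{"dx": 0,"dy": 0,"dz": 3,"yaw": 0,"gripper": 6},{"dx": 0,"dy": 0,"dz": 3,"yaw": 0,"gripper": 6},{"dx": 0,"dy": 0,"dz": 2,"yaw": 0,"gripper": 5},{"dx": 0,"dy": 0,"dz": 1.8,"yaw": 0,"gripper": 4},{"dx": 0,"dy": 0,"dz": 0,"yaw": 0,"gripper": 3},{"dx": 0,"dy": 0,"dz": 0,"yaw": 0,"gripper": 0},{"dx": 0,"dy": 0,"dz": 0,"yaw": 0,"gripper": 0},{"dx": 0,"dy": 0,"dz": 0,"yaw": 0,"gripper": 0},{"dx": 0,"dy": 0,"dz": 0,"yaw": 0,"gripper": 0}])

```text
time_s: 9.32
ee_pos: [0.5391, -0.0779, 0.1106]
orientation: [-3.142, 0.002, 2.971]
ft_force: [-0.4, 0.0, 4.1]
finger_gap: 0.0142
```

Call:
jog_arm(commands=[{"dx": 0,"dy": 0,"dz": 0,"yaw": 0,"gripper": 0},{"dx": 0,"dy": 0,"dz": 0,"yaw": 0,"gripper": 0},{"dx": 0,"dy": 0,"dz": 0,"yaw": 0,"gripper": 0}])

```text
time_s: 9.7
ee_pos: [0.5392, -0.0779, 0.1106]
orientation: [-3.142, 0.002, 2.971]
ft_force: [0.1, 1.0, 5.5]
finger_gap: 0.0138
```

Call:
jog_arm(commands=[{"dx": 0,"dy": 0,"dz": -0.5,"yaw": 0,"gripper": 0},{"dx": 0,"dy": 0,"dz": -1,"yaw": 0,"gripper": 0},{"dx": 0,"dy": 0,"dz": -1.5,"yaw": 0,"gripper": 0},{"dx": 0,"dy": 0,"dz": -2,"yaw": 0,"gripper": 0},{"dx": 0,"dy": 0,"dz": -2,"yaw": 0,"gripper": 0},{"dx": 0,"dy": 0,"dz": -2,"yaw": 0,"gripper": 0},{"dx": 0,"dy": 0,"dz": -2.5,"yaw": 0,"gripper": 0},{"dx": 0,"dy": 0,"dz": -2.5,"yaw": 0,"gripper": 0},{"dx": 0,"dy": 0,"dz": -1,"yaw": 0,"gripper": 0},{"dx": 0,"dy": 0,"dz": 0,"yaw": 0,"gripper": 0}])

```text
time_s: 10.95
ee_pos: [0.5386, -0.0779, 0.2604]
orientation: [-3.141, 0.001, 2.971]
ft_force: [1.1, -0.2, -0.6]
finger_gap: 0.0136
```

```bash
python3 - <<'E'
from h import *
s=observe();print(s["ee_pos"],s["orientation"],s["ft_force"],s["finger_gap"])
for n in("scene","side"):
    p,d,Q=cloud(n);cv2.imwrite(f"pics/{n}1.png",p)
    x,y,z=Q[...,0],Q[...,1],Q[...,2]
    m=(abs(x-.54)<.03)&(abs(y+.078)<.03)&(z>.155)&(z<.27)
    for a in np.arange(.16,.27,.01):
        q=Q[m&(z>a)&(z<a+.01)]
        if len(q): print(n,round(a,2),len(q),np.median(q,0).round(4),q.min(0).round(4),q.max(0).round(4))
    if n=="side":
        cv2.imwrite("pics/s1c.png",cv2.resize(p[60:230,240:400],None,fx=3.5,fy=3.5,interpolation=cv2.INTER_CUBIC))
E
```

```text
[ 0.53862305 -0.07791496  0.26036546] [-3.14131573e+00  1.18867053e-03  2.97083043e+00] [ 1.0873214  -0.23903747 -0.63815893] 0.013603493999285754
scene 0.16 14 [ 0.5371 -0.0796  0.1663] [ 0.5358 -0.0828  0.1605] [ 0.5392 -0.0762  0.1699]
scene 0.17 14 [ 0.5388 -0.0811  0.1759] [ 0.5362 -0.0834  0.1701] [ 0.5573 -0.0773  0.1799]
scene 0.18 26 [ 0.544  -0.0815  0.1859] [ 0.5349 -0.086   0.1807] [ 0.5542 -0.0774  0.1895]
scene 0.19 24 [ 0.5498 -0.081   0.1947] [ 0.5357 -0.0849  0.1905] [ 0.5551 -0.0784  0.1999]
scene 0.2 25 [ 0.5392 -0.081   0.2043] [ 0.5345 -0.0855  0.2004] [ 0.5571 -0.0779  0.2086]
scene 0.21 25 [ 0.5376 -0.0827  0.2178] [ 0.5312 -0.0875  0.21  ] [ 0.5528 -0.0735  0.2197]
scene 0.22 46 [ 0.5353 -0.0832  0.2253] [ 0.5306 -0.0878  0.2204] [ 0.5527 -0.0742  0.23  ]
scene 0.23 49 [ 0.5353 -0.0832  0.2354] [ 0.5294 -0.0897  0.2303] [ 0.5517 -0.0737  0.2399]
scene 0.24 39 [ 0.5342 -0.0832  0.2454] [ 0.5297 -0.0881  0.24  ] [ 0.5522 -0.0748  0.2498]
scene 0.25 11 [ 0.5316 -0.0843  0.2512] [ 0.5293 -0.0867  0.25  ] [ 0.5425 -0.0782  0.2597]
scene 0.26 44 [ 0.5236 -0.0827  0.
[... 356 characters left out ...]
778  0.1943] [ 0.5356 -0.0853  0.1901] [ 0.5581 -0.0748  0.1993]
side 0.2 21 [ 0.5407 -0.0777  0.2062] [ 0.5359 -0.0819  0.2004] [ 0.5558 -0.073   0.21  ]
side 0.21 22 [ 0.543  -0.0759  0.2163] [ 0.5315 -0.0793  0.2111] [ 0.5531 -0.0717  0.2194]
side 0.22 34 [ 0.5407 -0.0738  0.2248] [ 0.5314 -0.0811  0.22  ] [ 0.5509 -0.0684  0.2298]
side 0.23 35 [ 0.5407 -0.0744  0.2349] [ 0.5317 -0.0805  0.2302] [ 0.5536 -0.0694  0.2397]
side 0.24 37 [ 0.5413 -0.0741  0.2447] [ 0.5318 -0.0803  0.2402] [ 0.5537 -0.0698  0.25  ]
side 0.25 25 [ 0.541  -0.072   0.2534] [ 0.5316 -0.0803  0.2501] [ 0.5538 -0.0672  0.2597]
side 0.26 55 [ 0.5332 -0.0689  0.2656] [ 0.5187 -0.0789  0.261 ] [ 0.5582 -0.0565  0.2699]
```

View pics/s1c.png

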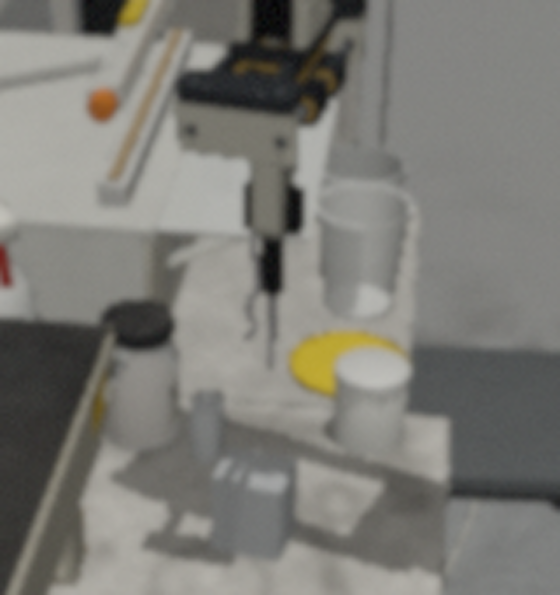

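Call:
jog_arm(commands=[{"dx": 0,"dy": 0,"dz": -1.5,"yaw": -0.08,"gripper": 0},{"dx": 0,"dy": 0,"dz": -1.5,"yaw": -0.09,"gripper": 0},{"dx": 0.3,"dy": 3.2,"dz": 0,"yaw": 0,"gripper": 0},{"dx": 0.3,"dy": 3.2,"dz": 0,"yaw": 0,"gripper": 0},{"dx": 0.3,"dy": 3.2,"dz": 0,"yaw": 0,"gripper": 0},{"dx": 0.3,"dy": 3.2,"dz": 0,"yaw": 0,"gripper": 0},{"dx": 0.3,"dy": 3.2,"dz": 0,"yaw": 0,"gripper": 0},{"dx": 0.3,"dy": 3.2,"dz": 0,"yaw": 0,"gripper": 0},{"dx": 0.3,"dy": 3.2,"dz": 0,"yaw": 0,"gripper": 0},{"dx": 0.3,"dy": 2.4,"dz": 0,"yaw": 0,"gripper": 0}])

```text
time_s: 12.3
ee_pos: [0.5138, 0.1714, 0.2882]
orientation: [-3.141, -0.003, 3.142]
ft_force: [0.8, -0.5, -1.0]
finger_gap: 0.0139
```

Call:
jog_arm(commands=[{"dx": 0,"dy": 0.5,"dz": 0,"yaw": 0,"gripper": 0},{"dx": 0,"dy": 0.3,"dz": 0,"yaw": 0,"gripper": 0},{"dx": 0,"dy": 0,"dz": 0,"yaw": 0,"gripper": 0},{"dx": 0,"dy": 0,"dz": 0,"yaw": 0,"gripper": 0}])

```text
time_s: 12.8
ee_pos: [0.5149, 0.1774, 0.2896]
orientation: [-3.141, -0.0, 3.14]
ft_force: [-0.3, -0.2, -0.5]
finger_gap: 0.014
```

Call:
jog_arm(commands=[{"dx": 0.1,"dy": 0.2,"dz": 1.5,"yaw": 0,"gripper": 0},{"dx": 0,"dy": 0,"dz": 2,"yaw": 0,"gripper": 0},{"dx": 0,"dy": 0,"dz": 1.5,"yaw": 0,"gripper": 0},{"dx": 0,"dy": 0,"dz": 1,"yaw": 0,"gripper": 0},{"dx": 0,"dy": 0,"dz": 0.4,"yaw": 0,"gripper": 0},{"dx": 0,"dy": 0,"dz": 0,"yaw": 0,"gripper": 0},{"dx": 0,"dy": 0,"dz": 0,"yaw": 0,"gripper": 0}])

```text
time_s: 13.68
ee_pos: [0.5141, 0.1802, 0.2263]
orientation: [3.141, 0.001, 3.141]
ft_force: [0.3, 0.2, -1.5]
finger_gap: 0.0137
```

```bash
python3 - <<'E'
from h import *
s=observe();print(s["ee_pos"],s["orientation"],s["ft_force"],s["finger_gap"])
for n in("scene","side"):
    p,d,Q=cloud(n);x,y,z=Q[...,0],Q[...,1],Q[...,2]
    for a in np.arange(.116,.175,.006):
        q=Q[(abs(x-.514)<.008)&(abs(y-.18)<.02)&(z>a)&(z<a+.006)]
        if len(q): print(n,round(a,3),len(q),np.median(q,0).round(4))
    if n=="scene": cv2.imwrite("pics/s2c.png",cv2.resize(p[150:270,240:370],None,fx=4,fy=4,interpolation=cv2.INTER_CUBIC))
E
```

```text
[0.51414524 0.18024505 0.22626625] [3.14140427e+00 1.21015133e-03 3.14080437e+00] [ 0.34750029  0.21800982 -1.51219058] 0.013696755254751978
scene 0.116 9 [0.5138 0.1818 0.1164]
scene 0.122 6 [0.5131 0.1784 0.1257]
scene 0.128 6 [0.5129 0.1793 0.1311]
scene 0.134 5 [0.512  0.1782 0.1375]
scene 0.14 6 [0.512  0.1784 0.1443]
scene 0.146 6 [0.5123 0.1765 0.1488]
scene 0.152 6 [0.512  0.178  0.1537]
scene 0.158 6 [0.512  0.177  0.1603]
scene 0.164 7 [0.5119 0.177  0.1672]
scene 0.17 7 [0.5125 0.178  0.1727]
side 0.116 1 [0.5163 0.1803 0.122 ]
side 0.122 4 [0.5142 0.1815 0.126 ]
side 0.128 7 [0.514  0.1816 0.1305]
side 0.134 7 [0.5142 0.1815 0.1366]
side 0.14 5 [0.5142 0.1829 0.1436]
side 0.146 8 [0.5144 0.1823 0.1486]
side 0.152 6 [0.5146 0.1813 0.1537]
side 0.158 8 [0.5145 0.1815 0.1604]
side 0.164 6 [0.5146 0.1821 0.1664]
side 0.17 7 [0.515  0.1818 0.1732]
```

View pics/s2c.png

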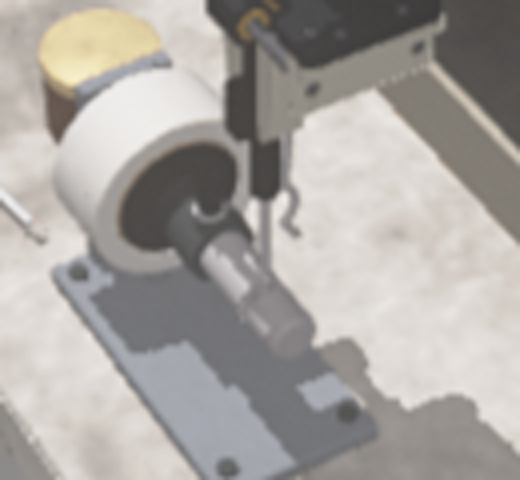

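Call:
jog_arm(commands=[{"dx": 0,"dy": -0.05,"dz": 0.3,"yaw": 0,"gripper": 0},{"dx": 0,"dy": 0,"dz": 0.2,"yaw": 0,"gripper": 0},{"dx": 0,"dy": 0,"dz": 0.2,"yaw": 0,"gripper": 0},{"dx": 0,"dy": 0,"dz": 0.2,"yaw": 0,"gripper": 0},{"dx": 0,"dy": 0,"dz": 0.1,"yaw": 0,"gripper": 0},{"dx": 0,"dy": 0,"dz": 0,"yaw": 0,"gripper": 0}])

```text
time_s: 14.52
ee_pos: [0.5137, 0.1797, 0.2155]
orientation: [-3.142, -0.0, 3.141]
ft_force: [-0.4, -0.0, -1.0]
finger_gap: 0.014
```

Call:
jog_arm(commands=[{"dx": 0,"dy": 0,"dz": 0.2,"yaw": 0,"gripper": 0},{"dx": 0,"dy": 0,"dz": 0.2,"yaw": 0,"gripper": 0},{"dx": 0,"dy": 0,"dz": 0.2,"yaw": 0,"gripper": 0},{"dx": 0,"dy": 0,"dz": 0.2,"yaw": 0,"gripper": 0},{"dx": 0,"dy": 0,"dz": 0,"yaw": 0,"gripper": 0}])

```text
time_s: 15.15
ee_pos: [0.5136, 0.1797, 0.2074]
orientation: [-3.142, -0.0, 3.141]
ft_force: [-0.4, 0.3, -1.3]
finger_gap: 0.0139
```

It is in the hole, with the tip 12 mm below the mouth and no reaction force. I carry on down gently.

Call:
jog_arm(commands=[{"dx": 0,"dy": 0,"dz": 0.2,"yaw": 0,"gripper": 0},{"dx": 0,"dy": 0,"dz": 0.2,"yaw": 0,"gripper": 0},{"dx": 0,"dy": 0,"dz": 0.2,"yaw": 0,"gripper": 0},{"dx": 0,"dy": 0,"dz": 0.2,"yaw": 0,"gripper": 0},{"dx": 0,"dy": 0,"dz": 0.2,"yaw": 0,"gripper": 0},{"dx": 0,"dy": 0,"dz": 0.2,"yaw": 0,"gripper": 0}])

```text
time_s: 15.9
ee_pos: [0.5137, 0.1797, 0.1955]
orientation: [-3.142, 0.0, 3.141]
ft_force: [-0.6, -0.1, -1.2]
finger_gap: 0.0139
```

Call:
jog_arm(commands=[{"dx": 0,"dy": 0,"dz": 0.2,"yaw": 0,"gripper": 0},{"dx": 0,"dy": 0,"dz": 0.2,"yaw": 0,"gripper": 0},{"dx": 0,"dy": 0,"dz": 0.2,"yaw": 0,"gripper": 0},{"dx": 0,"dy": 0,"dz": 0,"yaw": 0,"gripper": 0}])

```text
time_s: 16.4
ee_pos: [0.5136, 0.1796, 0.1894]
orientation: [-3.142, -0.0, 3.141]
ft_force: [1.3, 0.3, -0.6]
finger_gap: 0.014
```

Call:
jog_arm(commands=[{"dx": 0,"dy": 0,"dz": 0.15,"yaw": 0,"gripper": 0},{"dx": 0,"dy": 0,"dz": 0.15,"yaw": 0,"gripper": 0},{"dx": 0,"dy": 0,"dz": 0.15,"yaw": 0,"gripper": 0},{"dx": 0,"dy": 0,"dz": 0.15,"yaw": 0,"gripper": 0}])

```text
time_s: 16.9
ee_pos: [0.5145, 0.1797, 0.1841]
orientation: [3.141, 0.002, 3.141]
ft_force: [1.0, -0.2, 2.2]
finger_gap: 0.0137
```

Call:
jog_arm(commands=[{"dx": 0,"dy": 0,"dz": 0.15,"yaw": 0,"gripper": 0},{"dx": 0,"dy": 0,"dz": 0.15,"yaw": 0,"gripper": 0},{"dx": 0,"dy": 0,"dz": 0.1,"yaw": 0,"gripper": 0}])

```text
time_s: 17.27
ee_pos: [0.5141, 0.1797, 0.1795]
orientation: [3.142, 0.001, 3.141]
ft_force: [3.3, 0.1, 0.1]
finger_gap: 0.0136
```

Call:
jog_arm(commands=[{"dx": 0,"dy": 0,"dz": 0.15,"yaw": 0,"gripper": 0},{"dx": 0,"dy": 0,"dz": 0.15,"yaw": 0,"gripper": 0},{"dx": 0,"dy": 0,"dz": 0.15,"yaw": 0,"gripper": 0},{"dx": 0,"dy": 0,"dz": 0.1,"yaw": 0,"gripper": 0}])

```text
time_s: 17.77
ee_pos: [0.5138, 0.1796, 0.174]
orientation: [-3.141, 0.0, 3.141]
ft_force: [3.2, -0.5, 2.0]
finger_gap: 0.0138
```

Call:
jog_arm(commands=[{"dx": 0,"dy": 0,"dz": 0.15,"yaw": 0,"gripper": 0},{"dx": 0,"dy": 0,"dz": 0.15,"yaw": 0,"gripper": 0},{"dx": 0,"dy": 0,"dz": 0.1,"yaw": 0,"gripper": 0}])

```text
time_s: 18.15
ee_pos: [0.5136, 0.1797, 0.1699]
orientation: [-3.142, -0.0, 3.141]
ft_force: [3.4, 0.4, 0.6]
finger_gap: 0.0138
```

Call:
jog_arm(commands=[{"dx": 0,"dy": 0,"dz": 0.15,"yaw": 0,"gripper": 0},{"dx": 0,"dy": 0,"dz": 0.15,"yaw": 0,"gripper": 0},{"dx": 0,"dy": 0,"dz": 0.15,"yaw": 0,"gripper": 0},{"dx": 0,"dy": 0,"dz": 0.1,"yaw": 0,"gripper": 0},{"dx": 0,"dy": 0,"dz": 0.1,"yaw": 0,"gripper": 0},{"dx": 0,"dy": 0,"dz": 0,"yaw": 0,"gripper": 0}])

```text
time_s: 18.9
ee_pos: [0.5132, 0.1796, 0.1632]
orientation: [-3.141, -0.001, 3.141]
ft_force: [1.0, 0.0, -3.4]
finger_gap: 0.014
```

Call:
jog_arm(commands=[{"dx": 0,"dy": 0,"dz": 0.1,"yaw": 0,"gripper": 0},{"dx": 0,"dy": 0,"dz": 0.1,"yaw": 0,"gripper": 0},{"dx": 0,"dy": 0,"dz": 0.1,"yaw": 0,"gripper": 0},{"dx": 0,"dy": 0,"dz": 0,"yaw": 0,"gripper": 0}])

```text
time_s: 19.4
ee_pos: [0.5133, 0.1796, 0.1604]
orientation: [-3.141, -0.001, 3.141]
ft_force: [0.4, 0.2, -1.0]
finger_gap: 0.0141
```

Call:
jog_arm(commands=[{"dx": 0,"dy": 0,"dz": 0.05,"yaw": 0,"gripper": 0},{"dx": 0,"dy": 0,"dz": 0.05,"yaw": 0,"gripper": 0},{"dx": 0,"dy": 0,"dz": 0.05,"yaw": 0,"gripper": 0},{"dx": 0,"dy": 0,"dz": 0,"yaw": 0,"gripper": 0}])

```text
time_s: 19.9
ee_pos: [0.5137, 0.1797, 0.1594]
orientation: [3.142, 0.0, 3.141]
ft_force: [-1.1, -0.3, 1.0]
finger_gap: 0.0137
```

Call:
jog_arm(commands=[{"dx": 0,"dy": 0,"dz": 0.05,"yaw": 0,"gripper": 0},{"dx": 0,"dy": 0,"dz": 0.05,"yaw": 0,"gripper": 0},{"dx": 0,"dy": 0,"dz": 0,"yaw": 0,"gripper": 0}])

```text
time_s: 20.27
ee_pos: [0.5141, 0.1797, 0.1593]
orientation: [3.142, 0.001, 3.141]
ft_force: [-2.2, -1.0, 7.6]
finger_gap: 0.014
```

The foot is on the axle: the tool stopped at the predicted height with about 7 N. I relax, open part way and back off upwards.

Call:
jog_arm(commands=[{"dx": 0,"dy": 0,"dz": -0.05,"yaw": 0,"gripper": 0},{"dx": 0,"dy": 0,"dz": 0,"yaw": 0,"gripper": 3},{"dx": 0,"dy": 0,"dz": 0,"yaw": 0,"gripper": 4.5},{"dx": 0,"dy": 0,"dz": 0,"yaw": 0,"gripper": 4.5},{"dx": 0,"dy": 0,"dz": -1,"yaw": 0,"gripper": 4.5},{"dx": 0,"dy": 0,"dz": -2,"yaw": 0,"gripper": 4.5},{"dx": 0,"dy": 0,"dz": -3,"yaw": 0,"gripper": 4.5},{"dx": 0,"dy": 0,"dz": -3,"yaw": 0,"gripper": 4.5},{"dx": 0,"dy": -4,"dz": -1,"yaw": 0,"gripper": 4.5},{"dx": 0,"dy": -4,"dz": 0,"yaw": 0,"gripper": 4.5}])

```text
time_s: 21.52
ee_pos: [0.5144, 0.0992, 0.2607]
orientation: [-3.141, 0.003, -3.141]
ft_force: [0.1, -0.9, 0.5]
finger_gap: 0.045
```

Call:
jog_arm(commands=[{"dx": 0,"dy": -4,"dz": 0,"yaw": 0,"gripper": 4.5},{"dx": 0,"dy": 0,"dz": 0,"yaw": 0,"gripper": 4.5},{"dx": 0,"dy": 0,"dz": 0,"yaw": 0,"gripper": 4.5},{"dx": 0,"dy": 0,"dz": 0,"yaw": 0,"gripper": 4.5}])

```text
time_s: 22.02
ee_pos: [0.5136, 0.0607, 0.2588]
orientation: [3.141, 0.0, -3.141]
ft_force: [-0.8, 1.1, -0.2]
finger_gap: 0.045
```

```bash
python3 - <<'E'
from h import *
s=observe();print(s["ee_pos"],s["ft_force"],s["finger_gap"])
for n in("scene","side"):
    p,d,Q=cloud(n);x,y,z=Q[...,0],Q[...,1],Q[...,2]
    g=(abs(x-.514)<.03)&(abs(y-.18)<.025)
    q=Q[g&(z>.16)&(z<.21)];rc=cv2.minAreaRect((q[:,:2]*1000).astype(np.float32))
    print(n,"grip",len(q),"ztop",np.percentile(q[:,2],97).round(4),rc)
    q=Q[g&(z>.122)&(z<.155)];print("leg",np.median(q,0))
    q=Q[(abs(x-.514)<.01)&(abs(y-.237)<.015)&(z>.125)&(z<.16)];print("knob",len(q),np.median(q,0))
    if n=="scene": a=cv2.resize(p[150:270,240:370],(520,480),interpolation=cv2.INTER_CUBIC)
cv2.imwrite("pics/fin.png",a)
E
```

```text
[0.51361472 0.06068933 0.25882415] [-0.80935841  1.07956892 -0.18851102] 0.04498630352123313
scene grip 291 ztop 0.1924 ((519.8475952148438, 176.1162567138672), (18.31989288330078, 43.2257194519043), 88.48588562011719)
leg [0.51506264 0.17416696 0.13770397]
knob 76 [0.51214029 0.23197048 0.14220549]
side grip 316 ztop 0.1914 ((520.1256713867188, 180.7740478515625), (41.63372802734375, 15.630656242370605), 1.3843934535980225)
leg [0.51796091 0.18410451 0.13913553]
knob 97 [0.51455573 0.24095218 0.1414814 ]
```

View pics/fin.png

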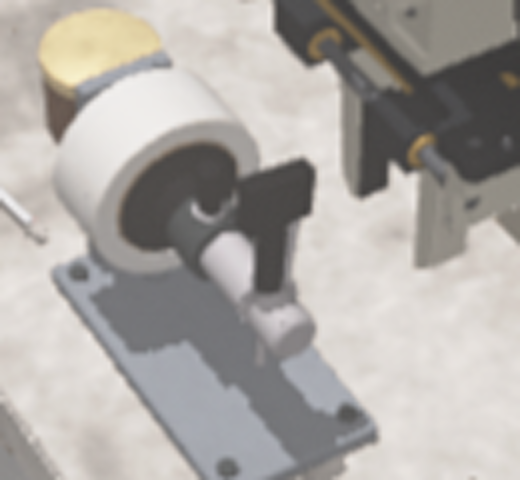

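The clip is down through the hole, with the sleeve at (268,265) and the tip visible below the axle at (260,355). The grip centre reads 6 mm towards +x, so it leans. I check the tilt before handing in.

```bash
python3 - <<'E'
from h import *
for n in("scene","side"):
    for k in range(2):
        p,d,Q=cloud(n);x,y,z=Q[...,0],Q[...,1],Q[...,2]
        g=(abs(x-.514)<.035)&(abs(y-.18)<.025)
        # top edge slope of grip and stem centre line
        pts=[]
        for a in np.arange(.498,.544,.006):
            q=Q[g&(x>a)&(x<a+.006)&(z>.165)]; 
            if len(q)>4: pts.append((a+.003,np.percentile(q[:,2],95)))
        pts=np.array(pts);print(n,"top",np.round(pts,4).tolist(),"slope",np.polyfit(pts[1:-1,0],pts[1:-1,1],1)[0].round(3))
        L=[]
        for a in np.arange(.05,.16,.008):
            q=Q[g&(z>a)&(z<a+.008)&((z>.118)|(z<.082))]
            if len(q)>1: L.append((round(a+.004,3),len(q),*np.round([q[:,0].min(),np.median(q[:,0]),q[:,0].max(),np.median(q[:,1])],4)))
        print(*L,sep="\n") if k==0 else 0
E
```

```text
scene top [[0.501, 0.1915], [0.507, 0.1932], [0.513, 0.1925], [0.519, 0.1921], [0.525, 0.1902], [0.531, 0.191], [0.537, 0.1903]] slope -0.113
(np.float64(0.054), 2, np.float64(0.5091), np.float64(0.5101), np.float64(0.511), np.float64(0.1825))
(np.float64(0.062), 6, np.float64(0.5086), np.float64(0.5093), np.float64(0.511), np.float64(0.176))
(np.float64(0.07), 6, np.float64(0.5074), np.float64(0.5098), np.float64(0.5121), np.float64(0.1775))
(np.float64(0.078), 2, np.float64(0.5097), np.float64(0.5101), np.float64(0.5105), np.float64(0.1762))
(np.float64(0.118), 14, np.float64(0.5074), np.float64(0.5152), np.float64(0.5284), np.float64(0.1746))
(np.float64(0.126), 32, np.float64(0.5077), np.float64(0.5141), np.float64(0.5322), np.float64(0.1739))
(np.float64(0.134), 29, np.float64(0.5083), np.float64(0.513), np.float64(0.5316), np.float64(0.1754))
(np.float64(0.142), 30, np.float64(0.5105), np.float64(0.5145), np.float64(0.5314), np.float64(0.1755))
(np.float64(0.15), 29, np.float64(0.51), np.float64(0.5181), np.float64(0.5328), np.float64(0.1735))
(np.float64(0.158), 24, np.float64
[... 438 characters left out ...]
4(0.5287), np.float64(0.183))
(np.float64(0.126), 31, np.float64(0.508), np.float64(0.5177), np.float64(0.5309), np.float64(0.1846))
(np.float64(0.134), 31, np.float64(0.5099), np.float64(0.5177), np.float64(0.531), np.float64(0.1837))
(np.float64(0.142), 33, np.float64(0.5102), np.float64(0.5198), np.float64(0.533), np.float64(0.1845))
(np.float64(0.15), 27, np.float64(0.5105), np.float64(0.518), np.float64(0.533), np.float64(0.1841))
(np.float64(0.158), 34, np.float64(0.5005), np.float64(0.5199), np.float64(0.5386), np.float64(0.1847))
side top [[0.501, 0.1926], [0.507, 0.1925], [0.513, 0.1915], [0.519, 0.1916], [0.525, 0.1915], [0.531, 0.382], [0.537, 0.2003], [0.543, 0.3785]] slope 2.906
```

```bash
python3 -c "
from h import *
print(r.job_done(), observe()['time_s'])"
```

```text
the job is handed in; nothing more can be done
the job is handed in; nothing more can be done
```

The collar is home against the spacer, the R-clip is pressed through the cross-hole onto the axle, and the job is handed in, at about 22 s. I have no verdict from the judge.

- **Collar:** I slid it by its knob until it stopped at y ≈ 0.237 m with about 12 N. The last pictures still show it there.
- **Hole:** the wrist camera put it at about (0.514, 0.1795) m, which agrees with the axle's end plus 30 mm. The leg went in without hitting the rim.
- **Pressing:** between moves, the highest force read while pressing down was about 8 N. It showed the bent leg's snap, with the clip pulling itself in. The foot then stopped at tool height 0.1593 m, against 0.1596 m expected.
- **After letting go:** the gripper is clear by more than 7 cm. The tip shows under the axle, about 4 mm off in x (limit 8 mm).

**Less than ideal:** after release the clip leans about 0.08–0.09 rad towards its bent leg, inside the 0.15 rad limit. The slope of the grip's top was too noisy to confirm this, so the figure comes from the sleeve, leg and grip positions. I could not measure the bent leg's spring angle; that it is closed is inferred from the forces. I didn't re-measure the bystanders, but the tool was not moved into any of them.

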